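# Hold a glass cell in the light gauge's beam

## Robot

A 7-joint arm with a two-finger parallel gripper is mounted at the origin on a cart in front of the work surface, level with it; the furniture and walls round the work are solid. World frame = base frame: x ahead of the robot, y to its left, z up, the work surface at z = 0. Lengths are in m, angles in rad, forces in N, time in s.
With the tool pointing down it reaches from about 0.4 to 0.85 m from the base axis. Payload 10.4 kg.
Tool frame: the origin (TCP) lies at the very end of the fingers, on their centre line; the grasp point (between the pads) lies 19 mm behind it (grip_point_offset is the distance from the TCP to the grasp point, in m); z points along the fingers, y is the line along which they close (so a half turn about z gives the same grasp; the last joint's range is limited). The gripper opens to 87 mm and grips with 3 to 60 N. Pads are 19 mm wide; open, the fingers measure 117 mm over their backs; the gripper's body (75 mm by 190 mm) begins 51 mm behind the grasp point.
Start: joints at [1.289, 0.332, -0.065, 1.46, 0.022, 1.35, -0.088], TCP at [0.16, -0.604, 0.223] pointing down, gripper open.
Joint ranges: [-2.6, 2.6], [-0.5, 2.12], [-1.47, 1.34], [0.16, 2.42], [-1.27, 4.41], [0.06, 2.06], [-2.6, 2.6]. Speed limits (rad/s): [2.22, 2.22, 2.79, 2.79, 3.14, 3.14, 3.14].

## Interface

Orientations are given as a unit quaternion [x, y, z, w].
In Python, from bench import * gives the robot as it stands.
- The arm moves only by the tool play_rows, never from a script. Its argument "increments" is text: rows parted by semicolons, each of 7 numbers parted by spaces: the turn, a rotation vector about the tool's x, y, z in rad, then the shift along the tool's x, y, z in m, then the opening, from 0 (shut) to 1 (fully open). A call has 1 to 8 rows; each row is the pose to reach, as a shift and turn from the pose commanded when the call began, along the tool's axes at that moment; what a row does not reach only later rows make up. A row lasts 1/10 s, in which the tool goes at most 50 mm and 8.59 degrees, less where a joint would pass 70% of its speed; a pose out of reach is approached as far as the arm can. A call with a gripper value outside its range is refused whole. The fingers move at their own pace and stop on an object; "grip_force" is the grip in N (left out, the last holds). Time passes only in rows, so rows that repeat a pose let the fingers close. It gives the time, the measured TCP pose, the force, the opening and the grip force at its end, in the units of the state.
- read_state(): the state, without advancing time (a new reading comes with each control period).
- camera(name): name is "scene" or "top" or "wrist"; returns a dict with "color" (420x560x3 uint8, red, green, blue), "fx", "fy", "cx", "cy" (pixels), "camera_from_world" (4x4, takes a point from world to camera coordinates); the wrist camera has in their place "mount" (4x4, takes a point from camera to tool coordinates, whose origin is the TCP and whose axes are the flange's). Camera axes: x right, y down, z forward; pixel columns grow to the right and rows downward; lengths in m; the calibration is good to about 2 mm. The wrist camera is an equidistant fisheye: a pixel r from the principal point sees the ray r / f radians off the axis. A picture is of the moment at which its call begins: read the wrist's pose just before it. There is no depth.
- close_job(): hands the job in; it is judged then, once.
The state is a dict: "time": time; "joint_positions": joint angles; "joint_vel": joint speeds; "joint_torque": joint torques, N m; "ee_pos": TCP position; "eef_rot": TCP orientation; "ft_force": force on the tool from outside, world axes, zero at the start; "torque": the same for the moment, N m; "width": finger opening in m; "grip_force": force on a finger pad.
Only numpy, scipy, OpenCV 4.12 (cv2) and the standard library are available. Lean on these libraries where they do the work, as an engineer would, in place of code of your own. Each camera call takes 0.05 s, during which the arm holds its last target. There are 200 camera calls.

## Task

First slide the red shutter grip on top of the blue lamp housing fully to its end stop, away from the robot, so that the lens is uncovered. Then take the glass cell with the blue stopper out of the white rack, with the fingers touching only its two frosted sides (never the clear windows or the stopper), and hold it upright and still midway between lamp and detector, at lens height, so that the light goes straight through the middle of both clear windows; the cell must not touch the gauge, and the two other cells stay in the rack undisturbed. The program finishes while still holding the cell there in the gripper.

Things in the scene. Friction and masses are not known exactly. Their poses are not given: they have to be found in the camera images.
- light_gauge: Fixed gauge: base plate 100 x 250 x 12 mm, two housings 84 (x) x 56 (y) mm, tops 116 mm above the bench: blue lamp at the +y end (inner face y = +59 mm), black detector at -y (inner face -59, its eye tube to -53). Origin: centre of the underside; z up; +x points away from the robot (yaw up to 0.3 rad); the beam runs along y at x = 0, 95 mm above the bench.
- beam_mid (a point): Point on the beam midway between the housings, 95 mm above the bench, where cell_mid belongs. Axes as light_gauge: y along the beam, x across it, z up. Free along y: 53 mm towards the detector, 45 mm towards the lamp (shutter blade); open across the beam and above.
- shutter (a joint): Slide of the lamp shutter, m: 0 = closed (dark blade covers the lens), starts at 0 to 0.010, end stop 0.040 = fully open. Grows towards the gauge's +x (away from the robot). Stays where left; friction about 1.5 N.
- shutter_grip (a point): Point in the red shutter grip on top of the lamp, 142 mm above the bench. The grip is an upright block 24 mm long (gauge x, the sliding direction), 14 mm wide (gauge y) and 30 mm tall, from 18 mm below to 12 mm above this point; below it a steel carriage, top 124 mm above the bench. Axes as light_gauge. Pinch from above across gauge y. Moves with the shutter.
- cell_rack: White fixed rack, 170 x 50 x 20 mm, with three pockets in a row along its x (at x = -56, 0, +56 mm), each 12 mm deep and 1.5 mm wider than a cell all round. Origin: centre of the underside, on the bench; its x is the row direction, pointing roughly to the robot's left. A tall bookcase stands beyond (x > 0.65, y > 0.18): do not swing an outstretched arm through it.
- cell: Glass cell with the BLUE stopper, loose, about 60 g: 32 mm long (x), 20 mm wide (y), glass 50 mm tall, stopper on top (58 mm in all). Milky frosted sides (30 x 50 mm) are its +y and -y faces, 20 mm apart: grip here. Clear windows are its +x, -x ends. Origin: centre of underside, z up. Stands in any rack pocket, underside 8 mm above the bench, x along the row, 24 mm from the next cell.
- cell_mid (a point): Centre of the cell's glass, 25 mm above its underside, on the line through the middles of both windows. Axes as cell (x through the windows).
- cell_window_a: Clear window at the cell's -x end, 14 x 49 mm; body origin coincides with that of cell. Fingers must not touch it.
- cell_window_b: Clear window at the cell's +x end, 14 x 49 mm; body origin coincides with that of cell. Fingers must not touch it.
- cell_stopper: Blue stopper on the cell, 22 x 14 x 8 mm, narrower than the frosted sides' spacing, from 50 to 58 mm above the cell's underside; body origin coincides with that of cell. Fingers must not touch it.
- spare_yellow: Another cell of the same size with a yellow stopper, in the rack; leave it there.
- spare_black: Another cell of the same size with a black stopper, in the rack; leave it there.
Not all that is in view belongs to the job. Leave any orange look-alike of the cell alone.

How it is judged:
By the outcome, as a careful person would: the job done as asked, in the order asked, and still so for the second after the job is handed in, while the arm keeps its last pose, push and grip.
It also fails if it takes over 51 s, if anything falls off the work surface, if the arm or the gripper's body presses on something with over 40 N, if the wrist force passes 120 N, or if a joint passes its speed limit or range.

## Working session

There is one attempt and no reset: what is moved stays moved. The work goes in short steps, Python scripts to look and compute and a tool call to move; the robot and the scene stay as the last step left them, time stands still between calls to the robot, and variables do not carry over. Pictures are saved under pics/ and viewed, at most 10 in all, crops included, and the job is handed in when it is done.

Besides the shell and the picture viewer there is one more tool, called after "Request:" as name(argument=value, ...) on one line, values as JSON. play_rows: Moves the arm, as the interface text tells. Its arguments: {"type":"object","properties":{"increments":{"type":"string"},"grip_force":{"type":"number"}},"required":["increments"]}

```bash
mkdir -p pics; python3 - <<'E'
from bench import *
import cv2, numpy as np
s=read_state(); print(s)
for n in ("scene","top"):
    c=camera(n); cv2.imwrite(f"pics/{n}0.png",c["color"][:,:,::-1]); print(n,c["fx"],c["cx"],c["cy"],np.round(c["camera_from_world"],4).tolist())
    np.savez(f"{n}0.npz",**c)
c=camera("wrist");print(c["fx"],c["cx"],c["cy"],np.round(c["mount"],4).tolist())
a=cv2.imread("pics/scene0.png")
E
```

```text
{'time': 0.0, 'joint_positions': array([ 1.28940678,  0.33289218, -0.06472595,  1.46098666,  0.02165295,
        1.34991336, -0.08849218]), 'joint_vel': array([ 0.00116618, -0.00167204,  0.00133397,  0.00064551,  0.00052687,
       -0.00098785, -0.00068758]), 'joint_torque': array([-1.20013451e-04, -6.23264551e+01,  2.46679096e-02, -3.89889550e+01,
       -6.14378066e-02,  3.98623093e-02,  1.38154951e-04]), 'ee_pos': array([ 0.15982833, -0.60379056,  0.22171971]), 'eef_rot': array([ 9.91635635e-01,  1.29066660e-01, -1.53513983e-04, -7.35283969e-04]), 'ft_force': array([-0.11861632, -1.38587033, -0.07542838]), 'torque': array([-0.00332745, -0.00377183,  0.03416438]), 'grip_force': 0.0, 'width': 0.08709276529602991}
scene 479.49921458566274 272.4778400949101 211.55558512235217 [[0.8758, -0.4825, 0.0132, -0.5924], [-0.288, -0.5443, -0.7879, 0.1828], [0.3873, 0.6862, -0.6157, 0.8102], [0.0, 0.0, 0.0, 1.0]]
top 405.5519411824084 273.8870515414982 204.16437929545378 [[0.0207, -0.9994, 0.0262, -0.1793], [-0.9903, -0.0241, -0.137, 0.5935], [0.1376, -0.0231, -0.9902, 0.895], [0.0, 0.0, 0.0, 1.0]]
325.19226210127806 277.9381703910994 208.3645613932827 [[0.0005, -0.962, -0.273, 0.0737], [1.0, 0.0004, 0.0004, 0.0001], [-0.0003, -0.273, 0.962, -0.1617], [0.0, 0.0, 0.0, 1.0]]
```

View pics/scene0.png

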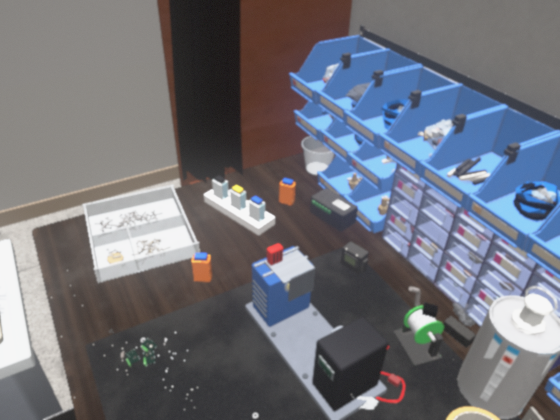

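View pics/top0.png

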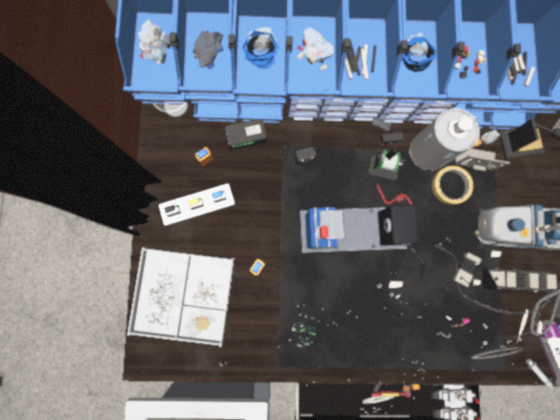

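The scene view shows the red grip at about (274,254) on the blue lamp, and the rack at (240,207) with the blue-stoppered cell nearest at (257,203). The top view shows the grip at (324,232), the rack at (197,204) with the blue stopper at (218,196), and the orange look-alikes at (204,155) and (257,267).

```bash
cat > h.py <<'E'
import numpy as np, cv2
from scipy.spatial.transform import Rotation as R
def ray(c,px):           # fixed camera -> origin, dir (world)
    M=c["camera_from_world"]; Rm=M[:3,:3]; o=-Rm.T@M[:3,3]
    d=Rm.T@np.array([(px[0]-c["cx"])/c["fx"],(px[1]-c["cy"])/c["fy"],1]); return o,d/np.linalg.norm(d)
def wray(c,s,px):        # wrist fisheye
    v=np.array([(px[0]-c["cx"])/c["fx"],(px[1]-c["cy"])/c["fy"]]); r=np.linalg.norm(v)+1e-9
    d=np.r_[v/r*np.sin(r),np.cos(r)]; T=c["mount"]; Q=R.from_quat(s["eef_rot"]).as_matrix()
    return Q@T[:3,3]+s["ee_pos"],Q@T[:3,:3]@d
def plane(rd,z): o,d=rd; return o+d*(z-o[2])/d[2]
def tri(rs):
    A=sum(np.eye(3)-np.outer(d,d) for o,d in rs); b=sum((np.eye(3)-np.outer(d,d))@o for o,d in rs)
    p=np.linalg.solve(A,b); return p,[np.linalg.norm(np.cross(p-o,d)) for o,d in rs]
def blobs(img,lo,hi,box=None,amin=8):   # HSV mask -> list of (cx,cy,area,minAreaRect)
    h=cv2.cvtColor(img,cv2.COLOR_RGB2HSV); m=cv2.inRange(h,np.array(lo),np.array(hi))
    if box: k=np.zeros_like(m); k[box[1]:box[3],box[0]:box[2]]=255; m&=k
    cs,_=cv2.findContours(m,cv2.RETR_EXTERNAL,cv2.CHAIN_APPROX_NONE); out=[]
    for q in cs:
        M=cv2.moments(q)
        if M["m00"]>=amin: out.append((M["m10"]/M["m00"],M["m01"]/M["m00"],M["m00"],cv2.minAreaRect(q)))
    return sorted(out,key=lambda b:-b[2])
E
python3 - <<'E'
from h import *
np.set_printoptions(precision=4,suppress=True)
S=dict(np.load("scene0.npz"));T=dict(np.load("top0.npz"))
def both(n,lo,hi,bs,bt):
    a=blobs(S["color"],lo,hi,bs);b=blobs(T["color"],lo,hi,bt)
    print(n,[np.round(x[:3],1) for x in a[:3]],[np.round(x[:3],1) for x in b[:3]])
    if a and b: print(tri([ray(S,a[0]),ray(T,b[0])]))
both("red",(0,150,90),(8,255,255),(255,235,295,275),(310,215,340,245))
both("blue",(98,120,60),(125,255,255),(245,190,270,210),(205,185,232,205))
both("yel",(22,120,90),(35,255,255),(225,175,250,200),(185,195,205,212))
for n,box in (("rack",(150,175,245,230)),):
    b=blobs(T["color"],(0,0,175),(179,60,255),box,100); print(n,b[0]); print([plane(ray(T,p),.02) for p in cv2.boxPoints(b[0][3])])
b=blobs(T["color"],(95,15,90),(130,110,200),(290,195,425,262),100);print([ (x[2],x[3]) for x in b[:3]])
t=cv2.resize(T["color"][185:270,285:425,::-1],None,fx=5.5,fy=5.5,interpolation=cv2.INTER_CUBIC);cv2.imwrite("pics/gz.png",t)
E
```

```text
red [array([274.6, 248.3,  94. ])] [array([323.5, 232.8,  29.5])]
(array([ 0.5283, -0.2665,  0.1508]), [np.float64(0.002373053928412359), np.float64(0.002373053928412574)])
blue [array([256.3, 199. ,  42. ])] []
yel [array([237.4, 188.1,  44.5])] []
rack (195.9724375538329, 204.0406976744186, 1548.0, ((196.0137939453125, 204.04588317871094), (22.31734848022461, 74.13574981689453), 73.3007583618164))
[array([0.5943, 0.1079, 0.02  ]), array([ 0.6495, -0.0569,  0.02  ]), array([ 0.5985, -0.0738,  0.02  ]), array([0.5442, 0.09  , 0.02  ])]
[(1972.0, ((352.85455322265625, 229.36578369140625), (43.325355529785156, 104.87614440917969), 87.70938873291016))]
```

View pics/gz.png

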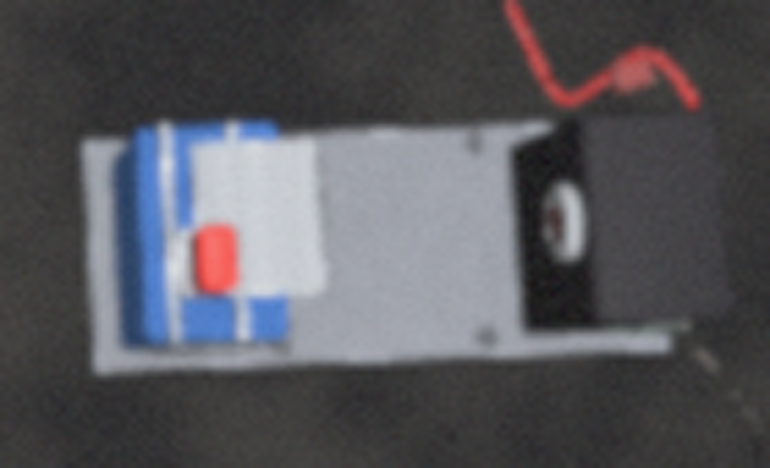

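Request:
play_rows(increments="0 0 0 0.05 -0.02 -0.04 1; 0 0 0.05 0.1 -0.05 -0.08 1; 0 0 0.1 0.145 -0.07 -0.08 1; 0 0 0.2 0.19 -0.09 -0.08 1; 0 0 0.2 0.235 -0.11 -0.08 1; 0 0 0.2 0.28 -0.13 -0.08 1; 0 0 0.2 0.325 -0.15 -0.08 1; 0 0 0.2 0.37 -0.17 -0.08 1")

```text
time: 0.95
ee_pos: [0.4533, -0.3614, 0.3025]
eef_rot: [1.0, 0.029, -0.0, 0.0]
ft_force: [0.9, -0.6, 0.1]
width: 0.0868
grip_force: 0.0
```

Request:
play_rows(increments="0 0 0 0.04 -0.05 0 1;0 0 0 0.04 -0.05 0 1;0 0 0 0.04 -0.05 0 1;0 0 0 0.04 -0.05 0 1")

```text
time: 1.35
ee_pos: [0.4884, -0.3115, 0.3023]
eef_rot: [1.0, 0.029, -0.0, 0.0]
ft_force: [-1.0, -0.5, -0.4]
width: 0.0873
grip_force: 0.0
```

```bash
python3 - <<'E'
from h import *
from bench import *
np.set_printoptions(precision=4,suppress=True)
T=dict(np.load("top0.npz"))
L=[(82,140),(95,373),(670,352)]
P=[plane(ray(T,(285+(u+.5)/5.5-.5,185+(v+.5)/5.5-.5)),.012) for u,v in L]; print(P)
d=P[0]-P[1];print("yaw",np.arctan2(d[1],d[0]),np.linalg.norm(d)); d=P[1]-P[2];print(np.arctan2(-d[0],d[1]),np.linalg.norm(d))
print("ctr",(P[0]+P[2])/2)
s=read_state();c=camera("wrist");np.savez("w1.npz",**c,eef_rot=s["eef_rot"],ee_pos=s["ee_pos"]);cv2.imwrite("pics/w1.png",c["color"][:,:,::-1])
print(s["time"],s["ee_pos"],s["eef_rot"],s["joint_positions"],s["ft_force"])
E
```

```text
[array([ 0.589 , -0.2282,  0.012 ]), array([ 0.4885, -0.235 ,  0.012 ]), array([ 0.5028, -0.4838,  0.012 ])]
yaw 0.06748288963248973 0.10068810038852506
0.05736290573421764 0.2491710112912988
ctr [ 0.5459 -0.356   0.012 ]
1.35 [ 0.4884 -0.3115  0.3023] [ 0.9996  0.0291 -0.0004  0.0002] [ 0.7595  0.2208 -0.3249  1.4433  0.0709  1.4894 -1.0764] [-1.0415 -0.4894 -0.4113]
```

View pics/w1.png

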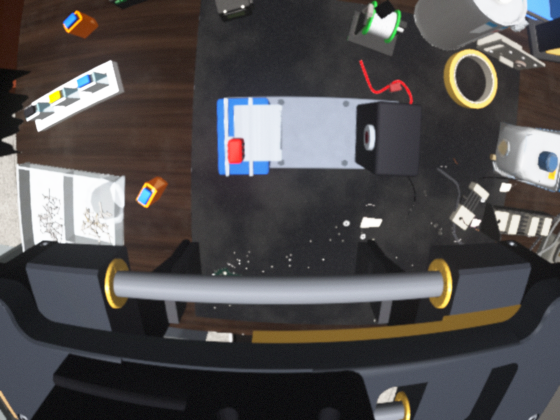

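The wrist view shows the gauge at (220–415, 97–175), the red grip at (236,150), and the rack at upper left with the blue stopper at (85,80).

```bash
python3 - <<'E'
from h import *
np.set_printoptions(precision=4,suppress=True)
W=dict(np.load("w1.npz"));S=dict(np.load("scene0.npz"));T=dict(np.load("top0.npz"))
r=blobs(W["color"],(0,150,90),(8,255,255),(215,130,255,170)); print([np.round(x[:3],1) for x in r],r[0][3])
rs=blobs(S["color"],(0,150,90),(8,255,255),(255,235,295,275))[0];rt=blobs(T["color"],(0,150,90),(8,255,255),(310,215,340,245))[0]
print(tri([wray(W,W,r[0]),ray(S,rs)]),tri([wray(W,W,r[0]),ray(S,rs),ray(T,rt)]))
for z in (.142,.154): print(z,plane(wray(W,W,r[0]),z),plane(ray(T,rt),z),plane(ray(S,rs),z))
# stoppers
for n,lo,hi in(("b",(98,120,60),(125,255,255)),("y",(22,120,90),(35,255,255))):
    b=blobs(W["color"],lo,hi,(40,60,110,115)); print(n,[np.round(x[:3],1) for x in b[:3]])
    a=blobs(S["color"],lo,hi,(225,175,270,210))
    if b and a: print(tri([wray(W,W,b[0]),ray(S,a[0])]),plane(wray(W,W,b[0]),.066),plane(ray(S,a[0]),.06))
# plate corners: grey mask outline in the wrist view
h=cv2.cvtColor(W["color"],cv2.COLOR_RGB2HSV)
out=cv2.resize(W["color"][80:190,200:435,::-1],None,fx=3.4,fy=3.4,interpolation=cv2.INTER_CUBIC);cv2.imwrite("pics/w1z.png",out)
E
```

```text
[array([234.5, 150.4, 233.5])] ((234.5, 150.5), (21.0, 13.0), 90.0)
(array([ 0.5296, -0.2679,  0.1519]), [np.float64(0.0005443346504028427), np.float64(0.0005443346505221726)]) (array([ 0.5286, -0.2668,  0.1506]), [np.float64(0.0007269239172782748), np.float64(0.0020801776680519786), np.float64(0.002688365183035639)])
0.142 [ 0.5281 -0.2663  0.142 ] [ 0.5267 -0.2669  0.142 ] [ 0.5354 -0.2589  0.142 ]
0.154 [ 0.5294 -0.2678  0.154 ] [ 0.5259 -0.2651  0.154 ] [ 0.5289 -0.2703  0.154 ]
b [array([83.7, 80.7, 89.5])]
(array([ 0.6136, -0.0431,  0.07  ]), [np.float64(0.0003735260603327253), np.float64(0.00037352606055753414)]) [ 0.6139 -0.0401  0.066 ] [ 0.6199 -0.0314  0.06  ]
y [array([54.7, 96.2, 81.5])]
(array([0.5961, 0.0086, 0.0707]), [np.float64(0.00020403459593519525), np.float64(0.00020403459606459828)]) [0.5963 0.0126 0.066 ] [0.6024 0.0223 0.06  ]
```

View pics/w1z.png

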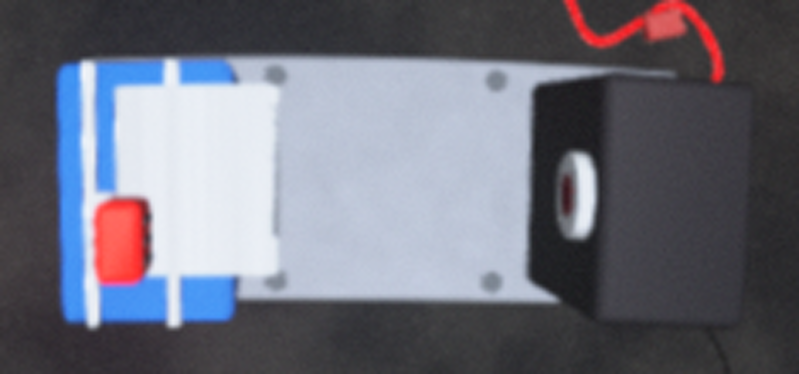

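Request:
play_rows(increments="0 0 0 0.0425 -0.042 0.03 1;0 0 0 0.0425 -0.042 0.08 1;0 0 0 0.0425 -0.042 0.12 1;0 0 0 0.0425 -0.042 0.15 1;0 0 0 0.0425 -0.042 0.173 1;0 0 0 0.0425 -0.042 0.173 0.6;0 0 0 0.0425 -0.042 0.173 0.4", grip_force=15)

```text
time: 2.1
ee_pos: [0.5281, -0.2679, 0.1295]
eef_rot: [1.0, 0.028, -0.0, 0.0]
ft_force: [0.9, 0.4, -0.4]
width: 0.078
grip_force: 0.0
```

```bash
python3 - <<'E'
from h import *
from bench import *
np.set_printoptions(precision=4,suppress=True)
W=dict(np.load("w1.npz"))
B=[plane(wray(W,W,(200+(u+.5)/3.4-.5,80+(v+.5)/3.4-.5)),.013) for u,v in [(276,75),(497,80),(490,282),(275,282)]]
print(B,np.mean(B,0))
for a,b in((0,1),(3,2)): d=B[a]-B[b];print(np.arctan2(-d[0],d[1]),np.linalg.norm(d))
for a,b in((0,3),(1,2)): d=B[a]-B[b];print(np.arctan2(d[1],d[0]),np.linalg.norm(d))
print("eye",plane(wray(W,W,(200+577.5/3.4-.5,80+195.5/3.4-.5)),.095))
s=read_state();print(s["time"],s["ee_pos"],s["width"],s["ft_force"])
E
```

```text
[array([ 0.5853, -0.3103,  0.013 ]), array([ 0.5907, -0.4001,  0.013 ]), array([ 0.5068, -0.4042,  0.013 ]), array([ 0.5006, -0.315 ,  0.013 ])] [ 0.5459 -0.3574  0.013 ]
0.0595079097491897 0.08998545486079795
0.06857354526027905 0.08946451084423271
0.05494504372081357 0.08482173714734689
0.04865663637921536 0.08401475895432386
eye [ 0.5493 -0.4143  0.095 ]
2.1 [ 0.5281 -0.2679  0.1295] 0.07803643949049945 [ 0.9269  0.423  -0.3777]
```

Request:
play_rows(increments="0 0 0 0 0 0 0.1;0 0 0 0 0 0 0;0 0 0 0 0 0 0;0 0 0 0 0 0 0;0 0 0 0 0 0 0;0 0 0 0 0 0 0;0 0 0 0 0 0 0;0 0 0 0 0 0 0", grip_force=15)

```text
time: 2.9
ee_pos: [0.5291, -0.2663, 0.1295]
eef_rot: [1.0, 0.029, 0.0, 0.0]
ft_force: [0.7, -6.2, 0.4]
width: 0.0152
grip_force: 5.2
```

Request:
play_rows(increments="0 0 0 0.005 0 0 0;0 0 0 0.01 0 0 0;0 0 0 0.015 0 0 0;0 0 0 0.02 0 0 0;0 0 0 0.025 0 0 0;0 0 0 0.028 0 0 0;0 0 0 0.028 0 0 0")

```text
time: 3.6
ee_pos: [0.5579, -0.2651, 0.1295]
eef_rot: [1.0, 0.029, 0.001, 0.0]
ft_force: [1.7, -5.4, -1.1]
width: 0.0138
grip_force: 15.0
```

Request:
play_rows(increments="0 0 0 0.003 0 0 0;0 0 0 0.006 0 0 0;0 0 0 0.009 0 0 0;0 0 0 0.011 0 0 0;0 0 0 0.013 0 0 0;0 0 0 0.013 0 0 0")

```text
time: 4.2
ee_pos: [0.566, -0.2647, 0.1282]
eef_rot: [1.0, 0.029, -0.005, -0.0]
ft_force: [-18.6, -3.0, 5.9]
width: 0.0136
grip_force: 15.0
```

Request:
play_rows(increments="0 0 0 -0.003 0 0 0;0 0 0 -0.003 0 0 0;0 0 0 -0.003 0 0 1;0 0 0 -0.003 0 0 1;0 0 0 -0.003 0 0 1;0 0 0 -0.003 0 0 1;0 0 0 -0.003 0 0 1")

```text
time: 4.9
ee_pos: [0.5673, -0.2636, 0.1296]
eef_rot: [1.0, 0.03, 0.0, -0.0]
ft_force: [-0.5, 0.3, 1.0]
width: 0.0462
grip_force: 0.0
```

Request:
play_rows(increments="0 0 0 -0.003 0 -0.04 1;0 0 0 -0.003 0 -0.08 1;0 0 0 -0.01 0 -0.12 1;0 0 0 -0.04 0 -0.16 1;0 0 0 -0.07 0 -0.17 1;0 0 0 -0.07 0 -0.17 1")

```text
time: 5.5
ee_pos: [0.4954, -0.2697, 0.3029]
eef_rot: [1.0, 0.028, 0.002, 0.002]
ft_force: [0.3, -1.0, 0.5]
width: 0.0855
grip_force: 0.0
```

```bash
python3 - <<'E'
from h import *
from bench import *
np.set_printoptions(precision=4,suppress=True)
s=read_state();c=camera("wrist");np.savez("w2.npz",**c,eef_rot=s["eef_rot"],ee_pos=s["ee_pos"])
print(s["time"],s["ee_pos"],s["eef_rot"],s["joint_positions"],s["ft_force"],s["width"])
T=camera("top")
r=blobs(c["color"],(0,150,90),(8,255,255),amin=100);print([np.round(x[:3],1) for x in r]);
rt=blobs(T["color"],(0,150,90),(8,255,255),(300,205,345,250));print(rt[0][:3])
for x in r[:3]: print(tri([wray(c,s,x),ray(T,rt[0])]),plane(wray(c,s,x),.15),plane(ray(T,rt[0]),.15))
b=blobs(c["color"],(98,120,60),(125,255,255));print([np.round(x[:3],1) for x in b[:5]])
cv2.imwrite("pics/w2.png",c["color"][:,:,::-1])
E
```

```text
5.5 [ 0.4954 -0.2697  0.3029] [0.9996 0.028  0.0017 0.0019] [ 0.7202  0.1842 -0.3522  1.4856  0.0657  1.4784 -1.1471] [ 0.3339 -1.0376  0.5026] 0.08554632179479527
[array([276.2, 129.3, 233.5])]
(321.44444444444446, 215.54629629629628, 18.0)
(array([ 0.5605, -0.2638,  0.1436]), [np.float64(0.0022883303853893176), np.float64(0.0022883303859352723)]) [ 0.5591 -0.2654  0.15  ] [ 0.5614 -0.2613  0.15  ]
[array([276.3, 163.2, 746.5]), array([298.2, 163. , 553. ]), array([258.1, 146.7, 468.5]), array([554.2,  17.3, 188. ]), array([ 91.9,  21.1, 112. ])]
```

View pics/w2.png

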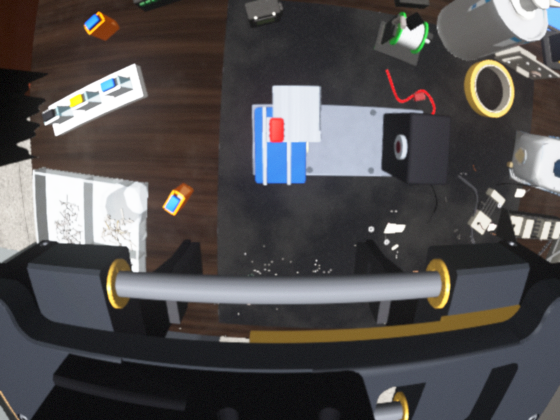

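The grip now sits at (276,129) in the wrist view, about 32 mm further out, which fits the end stop. I'll confirm it with a gentle push from behind with closed fingers.

Request:
play_rows(increments="0 0 0 0.028 -0.002 0 0;0 0 0 0.028 -0.002 0.03 0;0 0 0 0.028 -0.002 0.07 0;0 0 0 0.028 -0.002 0.11 0;0 0 0 0.028 -0.002 0.14 0;0 0 0 0.028 -0.002 0.155 0;0 0 0 0.028 -0.002 0.17 0;0 0 0 0.028 -0.002 0.17 0")

```text
time: 6.4
ee_pos: [0.5246, -0.2639, 0.1279]
eef_rot: [1.0, 0.03, -0.001, -0.001]
ft_force: [-0.3, -0.0, -0.3]
width: 0.0311
grip_force: 0.0
```

Request:
play_rows(increments="0 0 0 0.004 0 0 0;0 0 0 0.008 0 0 0;0 0 0 0.012 0 0 0;0 0 0 0.014 0 0 0;0 0 0 0.016 0 0 0;0 0 0 0.017 0 0 0;0 0 0 0.018 0 0 0;0 0 0 0.018 0 0 0")

```text
time: 7.2
ee_pos: [0.5384, -0.2662, 0.1306]
eef_rot: [1.0, 0.028, -0.004, 0.001]
ft_force: [-25.4, -1.3, 18.4]
width: 0.004
grip_force: 21.7
```

Request:
play_rows(increments="0 0 0 -0.012 0 0 0;0 0 0 -0.012 0 -0.04 0;0 0 0 -0.012 0 -0.08 0.5;0 0 0 -0.012 0 -0.12 1;0 0 0 -0.012 -0.02 -0.16 1;0 0 -0.14 0.01 -0.05 -0.16 1;0 0 -0.28 0.03 -0.08 -0.16 1;0 0 -0.42 0.045 -0.11 -0.16 1")

```text
time: 8.0
ee_pos: [0.5826, -0.1495, 0.2906]
eef_rot: [0.971, 0.24, 0.001, 0.0]
ft_force: [0.7, 0.1, -0.3]
width: 0.0418
grip_force: 0.0
```

```bash
cat > go.py <<'E'
import sys
from h import *
from bench import *
s=read_state(); x,y,z,yaw=map(float,sys.argv[1:5]); Q=R.from_quat(s["eef_rot"])
G=R.from_matrix(np.array([[np.cos(yaw),np.sin(yaw),0],[np.sin(yaw),-np.cos(yaw),0],[0,0,-1]]))
print("turn",np.round((Q.inv()*G).as_rotvec(),3),"shift",np.round(Q.inv().apply(np.array([x,y,z])-s["ee_pos"]),4),s["time"],np.round(s["ee_pos"],4),np.round(s["ft_force"],1),s["width"])
E
python3 go.py .6135 -.041 .27 1.893
```

```text
turn [ 0.002 -0.    -1.409] shift [ 0.0779 -0.0816  0.0207] 8.0 [ 0.5826 -0.1495  0.2906] [ 0.7  0.1 -0.3] 0.04184733101693315
```

Request:
play_rows(increments="0 0 -0.14 0.01 -0.01 0 1;0 0 -0.28 0.02 -0.02 0 1;0 0 -0.42 0.03 -0.03 0 1;0 0 -0.56 0.04 -0.04 0 1;0 0 -0.7 0.05 -0.05 0 1;0 0 -0.84 0.06 -0.06 0.01 1;0 0 -0.98 0.07 -0.07 0.015 1;0 0 -1.12 0.078 -0.0816 0.02 1")

```text
time: 8.8
ee_pos: [0.6136, -0.042, 0.2699]
eef_rot: [0.695, 0.719, 0.0, 0.0]
ft_force: [-0.1, 0.0, -0.6]
width: 0.0868
grip_force: 0.0
```

Request:
play_rows(increments="0 0 -0.14 0 0 0 1;0 0 -0.28 0 0 0 1;0 0 -0.29 0 0 0 1;0 0 -0.29 0 0 0 1;0 0 -0.29 0 0 0 1")

```text
time: 9.3
ee_pos: [0.6131, -0.0427, 0.2698]
eef_rot: [0.588, 0.809, 0.0, 0.0]
ft_force: [0.4, -0.1, 0.0]
width: 0.0866
grip_force: 0.0
```

```bash
python3 go.py .6135 -.041 .27 1.893; python3 - <<'E'
from h import *
from bench import *
np.set_printoptions(precision=4,suppress=True)
s=read_state();c=camera("wrist");np.savez("w3.npz",**c,eef_rot=s["eef_rot"],ee_pos=s["ee_pos"])
print(s["joint_positions"])
cv2.imwrite("pics/w3.png",c["color"][:,:,::-1])
for lo,hi in(((98,120,60),(125,255,255)),((22,120,90),(35,255,255))):
    b=blobs(c["color"],lo,hi,(100,0,450,420));print([(np.round(x[:3],1),x[3],plane(wray(c,s,x),.066)) for x in b[:3]])
E
```

```text
turn [ 0.     0.    -0.008] shift [ 0.0015  0.0009 -0.0002] 9.3 [ 0.6131 -0.0427  0.2698] [ 0.4 -0.1  0. ] 0.08662605387562275
[ 0.5397  0.3732 -0.7212  1.3872  0.2446  1.471   0.1434]
[(array([ 424.2,  224.4, 3371. ]), ((428.2336730957031, 226.63906860351562), (48.76923751831055, 102.38463592529297), 22.61986541748047), array([ 0.8048, -0.0329,  0.066 ])), (array([ 193.9,  321.2, 1141. ]), ((191.14987182617188, 317.4420471191406), (41.004051208496094, 40.70292282104492), 17.525569915771484), array([ 0.5605, -0.2622,  0.066 ])), (array([138.9, 209.9, 158. ]), ((139.00001525878906, 210.00003051757812), (15.55634880065918, 11.31370735168457), 45.0), array([ 0.457 , -0.1262,  0.066 ]))]
[(array([281.6, 130.7, 157. ]), ((282.0, 130.5), (17.0, 10.0), 90.0), array([0.5972, 0.0162, 0.066 ])), (array([108.1, 295.1,  32. ]), ((107.82886505126953, 295.5302429199219), (20.10116958618164, 5.271487712860107), 79.99201965332031), array([ 0.4278, -0.2708,  0.066 ])), (array([447.1, 297.4,  20.5]), ((447.2811279296875, 295.8339538574219), (3.8086295127868652, 17.261693954467773), 10.619654655456543), array([ 0.8962, -0.1221,  0.066 ]))]
```

View pics/w3.png

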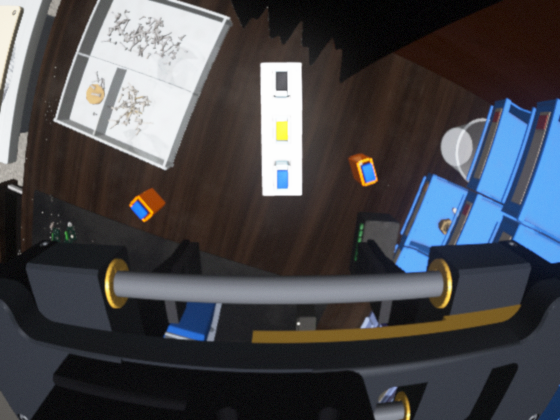

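The blue stopper is at (282,179) in line with the rack (columns 261–302, upright in the image). The nearest orange look-alike at (362,170) is clear of the fingers.

```bash
python3 - <<'E'
from h import *
np.set_printoptions(precision=4,suppress=True)
W3=dict(np.load("w3.npz"));W1=dict(np.load("w1.npz"));W2=dict(np.load("w2.npz"));S=dict(np.load("scene0.npz"))
bl=((98,120,60),(125,255,255));ye=((22,120,90),(35,255,255))
P={}
for n,m,b3 in(("b",bl,(265,160,300,195)),("y",ye,(265,115,300,145))):
    b=blobs(W3["color"],*m,b3)[0]; b1=blobs(W1["color"],*m,(40,60,110,115))[0]; b2=blobs(W2["color"],*m,(60,65,125,115))[0]; a=blobs(S["color"],*m,(225,175,270,210))[0]
    rr=[wray(W3,W3,b),wray(W1,W1,b1),wray(W2,W2,b2),ray(S,a)]
    print(n,np.round(b[:3],1),b[3],"tri",tri(rr),"w3",plane(rr[0],.066)); P[n]=plane(rr[0],.066)
d=P["y"]-P["b"];print("row yaw",np.arctan2(d[1],d[0]),np.linalg.norm(d))
k=blobs(W3["color"],(0,0,190),(179,50,255),(245,50,320,205),300)[0];print(k[3])
C=[plane(wray(W3,W3,p),.02) for p in cv2.boxPoints(k[3])];print(C,np.mean(C,0))
cv2.imwrite("pics/w3z.png",cv2.resize(W3["color"][145:205,250:315,::-1],None,fx=9,fy=9,interpolation=cv2.INTER_CUBIC))
E
```

```text
b [282.2 178.7 156.5] ((282.0, 178.5), (17.0, 10.0), 90.0) tri (array([ 0.6152, -0.0373,  0.0635]), [np.float64(0.0012296007110070989), np.float64(0.0013123879290385574), np.float64(0.0011172162395049878), np.float64(0.0022100599548652232)]) w3 [ 0.6149 -0.0356  0.066 ]
y [281.6 130.7 157. ] ((282.0, 130.5), (17.0, 10.0), 90.0) tri (array([0.5973, 0.015 , 0.0645]), [np.float64(0.0011723319052484445), np.float64(0.0012344602215653459), np.float64(0.0010750955679994147), np.float64(0.002090776378311751)]) w3 [0.5972 0.0162 0.066 ]
row yaw 1.9007140983219106 0.05479542799852582
((281.0, 128.5), (40.0, 133.0), 0.0)
[array([ 0.5986, -0.0726,  0.02  ]), array([0.5466, 0.0903, 0.02  ]), array([0.5938, 0.1058, 0.02  ]), array([ 0.6481, -0.0564,  0.02  ])] [0.5968 0.0168 0.02  ]
```

View pics/w3z.png

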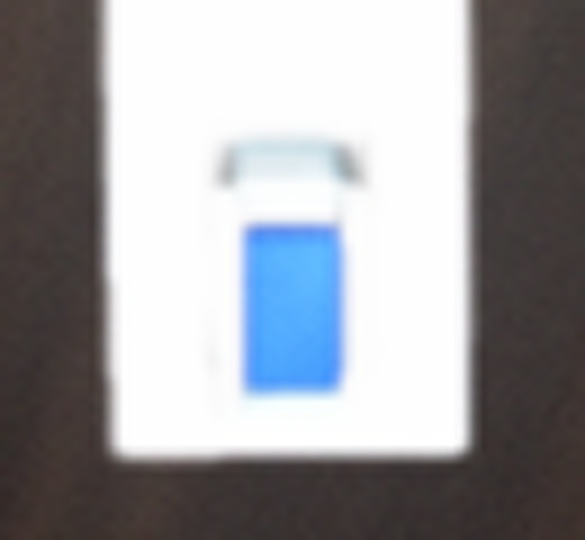

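```bash
python3 go.py .615 -.0365 .025 1.893
```

```text
turn [ 0.     0.    -0.007] shift [0.0053 0.0037 0.2447] 9.35 [ 0.6131 -0.0426  0.2697] [ 1.4 -0.1 -0.2] 0.08697741276856658
```

Request:
play_rows(increments="0 0 -0.007 0.005 0.004 0.03 0.7;0 0 -0.007 0.005 0.004 0.07 0.6;0 0 -0.007 0.005 0.004 0.11 0.6;0 0 -0.007 0.005 0.004 0.145 0.6;0 0 -0.007 0.005 0.004 0.175 0.6;0 0 -0.007 0.005 0.004 0.175 0.6;0 0 -0.007 0.005 0.004 0.175 0.6")

```text
time: 10.05
ee_pos: [0.6155, -0.0365, 0.0953]
eef_rot: [0.584, 0.812, 0.0, 0.0]
ft_force: [0.3, 0.1, -0.1]
width: 0.0531
grip_force: 0.0
```

```bash
python3 go.py .615 -.0365 .025 1.893;python3 - <<'E'
from h import *
from bench import *
np.set_printoptions(precision=4,suppress=True)
s=read_state();c=camera("wrist");np.savez("w4.npz",**c,eef_rot=s["eef_rot"],ee_pos=s["ee_pos"])
W3=dict(np.load("w3.npz"))
for n,m,b3 in(("b",((98,120,60),(125,255,255)),(265,160,300,195)),("y",((22,120,90),(35,255,255)),(265,115,300,145))):
    b=blobs(c["color"],*m,(240,60,330,290),60); a=blobs(W3["color"],*m,b3)[0]
    print([(np.round(x[:3],1),plane(wray(c,s,x),.066),tri([wray(c,s,x),wray(W3,W3,a)])) for x in b[:3]])
E
```

```text
turn [ 0.    -0.     0.002] shift [ 0.0001 -0.0005  0.0703] 10.05 [ 0.6155 -0.0365  0.0953] [ 0.3  0.1 -0.1] 0.05314480913321312
[(array([278.9, 236.9, 626. ]), array([ 0.6146, -0.0349,  0.066 ]), (array([ 0.6152, -0.0363,  0.062 ]), [np.float64(5.041558050130297e-05), np.float64(5.0415580500957997e-05)]))]
[(array([278.9, 148.9, 733. ]), array([0.5971, 0.0171, 0.066 ]), (array([0.5975, 0.0158, 0.0509]), [np.float64(3.7236198936010786e-05), np.float64(3.723619893355975e-05)]))]
```

Request:
play_rows(increments="0 0 0 0.001 0 0.025 0.6;0 0 0 0.001 0 0.05 0.6;0 0 0 0.001 0 0.062 0.6;0 0 0 0.001 0 0.07 0.6;0 0 0 0.001 0 0.07 0.5;0 0 0 0.001 0 0.07 0.3;0 0 0 0.001 0 0.07 0.25;0 0 0 0.001 0 0.07 0.2", grip_force=10)

```text
time: 10.9
ee_pos: [0.6154, -0.0357, 0.0253]
eef_rot: [0.583, 0.812, 0.0, 0.001]
ft_force: [0.5, 0.4, -0.1]
width: 0.0281
grip_force: 0.0
```

Request:
play_rows(increments="0 0 0 0 0 0 0.1;0 0 0 0 0 0 0.1;0 0 0 0 0 0 0.1;0 0 0 0 0 0 0.1;0 0 0 0 0 0 0.1;0 0 0 0 0 0 0.1")

```text
time: 11.5
ee_pos: [0.6152, -0.0357, 0.0249]
eef_rot: [0.583, 0.812, 0.0, 0.0]
ft_force: [-0.1, -0.5, 5.7]
width: 0.0198
grip_force: 10.0
```

Request:
play_rows(increments="0 0 0 0 0 -0.004 0.1;0 0 0 0 0 -0.01 0.1;0 0 0 0 0 -0.02 0.1;0 0 0 0 0 -0.05 0.1;0 0 0 0 0 -0.09 0.1;0 0 0 0 0 -0.13 0.1;0 0 0 0 0 -0.17 0.1;0 0 0 0 0 -0.2 0.1", grip_force=14)

```text
time: 12.3
ee_pos: [0.6152, -0.0354, 0.2281]
eef_rot: [0.583, 0.812, 0.001, 0.001]
ft_force: [0.3, 0.4, -0.7]
width: 0.0201
grip_force: 14.0
```

```bash
python3 go.py .546 -.357 .225 1.629
```

```text
turn [0.002 0.001 0.267] shift [-0.2827 -0.1683  0.003 ] 12.3 [ 0.6152 -0.0354  0.2281] [ 0.3  0.4 -0.7] 0.0201125597491529
```

Request:
play_rows(increments="0 0 0.03 -0.02 -0.01 0 0.1;0 0 0.06 -0.055 -0.03 0 0.1;0 0 0.1 -0.09 -0.052 0 0.1;0 0 0.14 -0.125 -0.074 0 0.1;0 0 0.18 -0.16 -0.095 0 0.1;0 0 0.22 -0.195 -0.116 0 0.1;0 0 0.25 -0.23 -0.137 0 0.1;0 0 0.265 -0.255 -0.152 0 0.1")

```text
time: 13.1
ee_pos: [0.5502, -0.3296, 0.2241]
eef_rot: [0.687, 0.726, -0.001, -0.0]
ft_force: [-0.1, -0.5, -1.0]
width: 0.0199
grip_force: 14.0
```

Request:
play_rows(increments="0 0 0 -0.02 -0.009 0 0.1;0 0 0 -0.03 -0.009 0 0.1;0 0 0 -0.03 -0.009 0 0.1;0 0 0 -0.03 -0.009 0 0.1;0 0 0 -0.03 -0.009 0 0.1")

```text
time: 13.6
ee_pos: [0.5459, -0.3544, 0.2246]
eef_rot: [0.685, 0.729, 0.0, -0.0]
ft_force: [0.5, 0.1, -0.3]
width: 0.0199
grip_force: 14.0
```

```bash
python3 go.py .546 -.357 .225 1.629;python3 - <<'E'
from h import *
from bench import *
np.set_printoptions(precision=4,suppress=True)
s=read_state();c=camera("wrist");np.savez("w5.npz",**c,eef_rot=s["eef_rot"],ee_pos=s["ee_pos"]);print(s["joint_positions"])
cv2.imwrite("pics/w5.png",c["color"][:,:,::-1])
E
```

```text
turn [ 0.    -0.001  0.004] shift [-0.0026 -0.0001 -0.0004] 13.6 [ 0.5459 -0.3544  0.2246] [ 0.5  0.1 -0.3] 0.019944478011642758
[ 0.9006  0.4424 -0.5481  1.3588  0.2276  1.4028  0.4202]
```

View pics/w5.png

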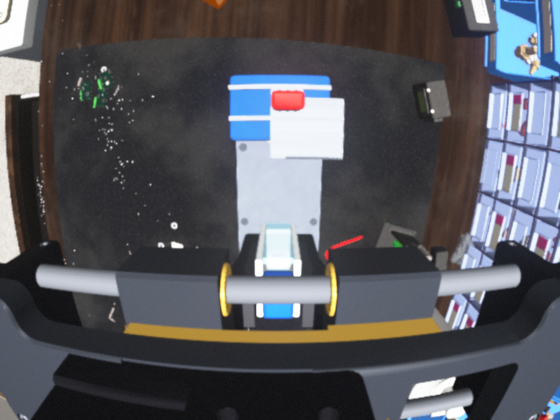

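The view shows the cell held upright at (279,255), with plate bolts near (243,147), (244,222) and (314,222) that I can use to recheck the gauge's position.

```bash
python3 - <<'E'
from h import *
np.set_printoptions(precision=4,suppress=True)
W=dict(np.load("w5.npz")); g=cv2.cvtColor(W["color"],cv2.COLOR_RGB2GRAY).astype(float)
P=[]
for u,v in((243,147),(244,222),(314,222)):
    k=g[v-5:v+6,u-5:u+6]; w=np.clip(np.median(k)-8-k,0,None); yy,xx=np.mgrid[v-5:v+6,u-5:u+6]
    p=((w*xx).sum()/w.sum(),(w*yy).sum()/w.sum()); P.append(plane(wray(W,W,p),.013)); print(np.round(p,1),P[-1])
d=P[0]-P[1];print("yaw",np.arctan2(-d[0],d[1]),np.linalg.norm(d));d=P[2]-P[1];print(np.arctan2(d[1],d[0]),np.linalg.norm(d))
print("ctr",(P[0]+P[2])/2)
b=blobs(W["color"],(0,150,90),(8,255,255),(265,85,310,115));print("grip",plane(wray(W,W,b[0]),.152))
cv2.imwrite("pics/w5z.png",cv2.resize(W["color"][130:325,200:360,::-1],None,fx=3,fy=3,interpolation=cv2.INTER_CUBIC))
E
```

```text
[242.6 146.7] [ 0.5017 -0.3148  0.013 ]
[244.  221.1] [ 0.507  -0.4044  0.013 ]
[314.3 221.8] [ 0.592  -0.3999  0.013 ]
yaw 0.05824189451503149 0.0897127473722442
0.05217516656640334 0.08519632219004888
ctr [ 0.5469 -0.3573  0.013 ]
grip [ 0.5469 -0.2654  0.152 ]
```

View pics/w5z.png

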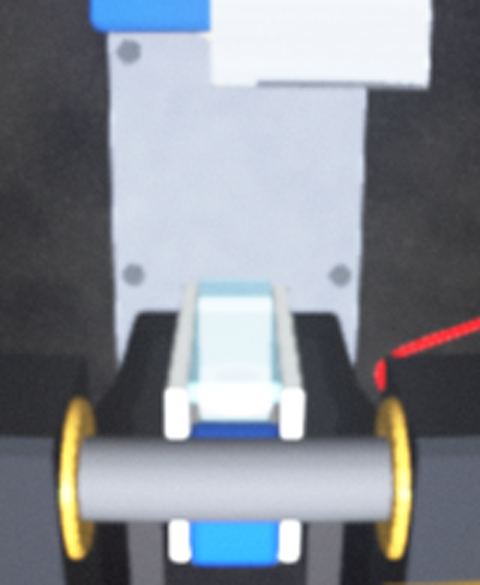

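The red grip looks about 12 mm back from where it was, so my check push may have dragged it on retreat. I'll confirm with the fixed cameras.

```bash
python3 - <<'E'
from h import *
from bench import *
np.set_printoptions(precision=4,suppress=True)
for n,box in(("top",(300,200,345,250)),("scene",(255,225,310,275))):
    c=camera(n); b=blobs(c["color"],(0,150,90),(8,255,255),box,3); print(n,[np.round(x[:3],1) for x in b[:3]],[plane(ray(c,x),.15) for x in b[:2]]); cv2.imwrite(f"pics/{n}5.png",c["color"][:,:,::-1])
W=dict(np.load("w2.npz"))
# carriage corners (z=.124) and lamp edges in w2 and w5 (pixels read from the pictures)
for n,W,pts in(("w2",W,[(273,86),(321,86),(321,142)]),("w5",dict(np.load("w5.npz")),[(344,98),(344,158),(271,158)])): print(n,[plane(wray(W,W,p),.124)[:2] for p in pts])
E
```

```text
top [array([323.4, 223. ,  46. ])] [array([ 0.5462, -0.2654,  0.15  ])]
scene [array([284.1, 244. ,  87. ])] [array([ 0.5489, -0.2648,  0.15  ])]
w2 [array([ 0.6035, -0.2596]), array([ 0.6071, -0.3091]), array([ 0.548 , -0.3131])]
w5 [array([ 0.5922, -0.2592]), array([ 0.5964, -0.3082]), array([ 0.5368, -0.3125])]
```

Both cameras confirm it (grip x is 0.547, was 0.560). To keep the asked order, I'll put the cell back in its pocket, reopen the shutter, and then take the cell again.

```bash
python3 go.py .6152 -.0357 .227 1.896
```

```text
turn [ 0.     0.    -0.264] shift [ 0.3147  0.0891 -0.0023] 13.75 [ 0.5456 -0.3553  0.2247] [-1.3 -0.3  0.5] 0.020326813856853806
```

Request:
play_rows(increments="0 0 -0.03 0.02 0.005 0 0.1;0 0 -0.06 0.06 0.015 0 0.1;0 0 -0.1 0.1 0.028 0 0.1;0 0 -0.14 0.14 0.039 0 0.1;0 0 -0.18 0.18 0.05 0 0.1;0 0 -0.22 0.22 0.062 0 0.1;0 0 -0.25 0.26 0.074 0 0.1;0 0 -0.264 0.295 0.084 0 0.1")

```text
time: 14.55
ee_pos: [0.6112, -0.0529, 0.2249]
eef_rot: [0.582, 0.813, 0.0, 0.0]
ft_force: [-0.1, -0.2, -0.7]
width: 0.0194
grip_force: 14.0
```

```bash
python3 go.py .6152 -.0357 .06 1.896
```

```text
turn [ 0.001 -0.     0.003] shift [0.015  0.0092 0.1649] 14.55 [ 0.6112 -0.0529  0.2249] [-0.1 -0.2 -0.7] 0.019442147569936948
```

Request:
play_rows(increments="0 0 0.001 0.012 0.007 0 0.1;0 0 0.001 0.015 0.009 0.02 0.1;0 0 0.001 0.015 0.009 0.06 0.1;0 0 0.001 0.015 0.009 0.1 0.1;0 0 0.001 0.015 0.009 0.135 0.1;0 0 0.001 0.015 0.009 0.155 0.1;0 0 0.001 0.015 0.009 0.16 0.1;0 0 0.001 0.015 0.009 0.16 0.1")

```text
time: 15.35
ee_pos: [0.6148, -0.0394, 0.0645]
eef_rot: [0.584, 0.812, -0.0, -0.0]
ft_force: [0.5, -0.1, 1.1]
width: 0.0202
grip_force: 14.0
```

```bash
python3 go.py .6152 -.0357 .025 1.896
```

```text
turn [-0.001 -0.    -0.002] shift [0.0034 0.0016 0.0395] 15.35 [ 0.6148 -0.0394  0.0645] [ 0.5 -0.1  1.1] 0.020219241467735467
```

Request:
play_rows(increments="0 0 -0.002 0.0034 0.0016 0 0.1;0 0 -0.002 0.0034 0.0016 0.01 0.1;0 0 -0.002 0.0034 0.0016 0.02 0.1;0 0 -0.002 0.0034 0.0016 0.02 0.1;0 0 -0.002 0.0034 0.0016 0.02 0.1")

```text
time: 15.85
ee_pos: [0.6152, -0.0361, 0.0442]
eef_rot: [0.583, 0.812, -0.0, -0.0]
ft_force: [0.4, 0.2, -0.1]
width: 0.0197
grip_force: 14.0
```

```bash
python3 go.py .6152 -.0357 .025 1.896; python3 go.py .6152 -.0357 .025 1.896
```

```text
turn [-0.001 -0.    -0.   ] shift [0.0004 0.0001 0.0192] 15.85 [ 0.6152 -0.0361  0.0442] [ 0.4  0.2 -0.1] 0.019727060244061966
turn [-0.001 -0.    -0.   ] shift [0.0004 0.0001 0.0192] 15.85 [ 0.6152 -0.0361  0.0442] [ 0.4  0.2 -0.1] 0.019727060244061966
```

Request:
play_rows(increments="0 0 0 0.0003 0 0.004 0.1;0 0 0 0.0003 0 0.008 0.1;0 0 0 0.0003 0 0.012 0.1;0 0 0 0.0003 0 0.016 0.1;0 0 0 0.0003 0 0.0188 0.1;0 0 0 0.0003 0 0.0188 0.1")

```text
time: 16.45
ee_pos: [0.6153, -0.0357, 0.0253]
eef_rot: [0.583, 0.812, -0.0, -0.0]
ft_force: [-0.7, -0.4, -0.9]
width: 0.0196
grip_force: 14.0
```

Request:
play_rows(increments="0 0 0 0 0 0 0.25;0 0 0 0 0 0 0.35;0 0 0 0 0 0 0.5;0 0 0 0 0 0 0.6;0 0 0 0 0 0 0.6;0 0 0 0 0 0 0.6;0 0 0 0 0 -0.02 0.6;0 0 0 0 0 -0.06 0.6")

```text
time: 17.25
ee_pos: [0.6133, -0.0359, 0.0835]
eef_rot: [0.583, 0.812, -0.001, -0.002]
ft_force: [0.4, -0.3, 0.3]
width: 0.0518
grip_force: 0.0
```

Request:
play_rows(increments="0 0 0 0 0 -0.04 0.7;0 0 0 0 0 -0.08 0.8;0 0 0 0 0 -0.12 1;0 0 0 0 0 -0.16 1;0 0 0 0 0 -0.185 1;0 0 0 0 0 -0.185 1")

```text
time: 17.85
ee_pos: [0.6168, -0.0353, 0.275]
eef_rot: [0.583, 0.812, 0.002, 0.003]
ft_force: [0.8, 0.0, 0.2]
width: 0.0853
grip_force: 0.0
```

```bash
python3 go.py .546 -.266 .27 0.058; python3 - <<'E'
from h import *
from bench import *
np.set_printoptions(precision=4,suppress=True)
s=read_state();c=camera("wrist")
for n,m in(("b",((98,120,60),(125,255,255))),("y",((22,120,90),(35,255,255)))):
    b=blobs(c["color"],*m,(255,100,310,250),60); print(n,[(np.round(x[:3],1),x[3][1:],plane(wray(c,s,x),.066)) for x in b[:3]])
t=camera("top"); b=blobs(t["color"],(0,150,90),(8,255,255),(300,200,345,250),3)[0]; print("grip",np.round(b[:3],1),plane(ray(t,b),.15))
E
```

```text
turn [ 0.006 -0.004  1.838] shift [-0.196  -0.1408  0.0046] 17.85 [ 0.6168 -0.0353  0.275 ] [0.8 0.  0.2] 0.08534371434716634
b [(array([275.5, 182.5, 152.5]), ((17.0, 9.0), 90.0), array([ 0.6141, -0.0359,  0.066 ]))]
y [(array([276. , 135. , 159.5]), ((16.0, 10.0), 90.0), array([0.5971, 0.0165, 0.066 ]))]
grip [323.3 223.   47.5] [ 0.5462 -0.2652  0.15  ]
```

Request:
play_rows(increments="0 0 0.14 -0.025 -0.018 0 1;0 0 0.28 -0.05 -0.036 0 1;0 0 0.42 -0.08 -0.057 0 1;0 0 0.56 -0.11 -0.079 0 1;0 0 0.7 -0.14 -0.1 0 1;0 0 0.84 -0.17 -0.122 0 1;0 0 0.98 -0.19 -0.136 0 1;0 0 1.12 -0.196 -0.141 0 1")

```text
time: 18.75
ee_pos: [0.5421, -0.2702, 0.2686]
eef_rot: [0.928, 0.373, -0.002, -0.001]
ft_force: [0.1, 0.5, 0.5]
width: 0.0873
grip_force: 0.0
```

Request:
play_rows(increments="0 0 0.14 0 0 0 1;0 0 0.28 0 0 0 1;0 0 0.42 0 0 0 1;0 0 0.56 0 0 0 1;0 0 0.7 0 0 0 1;0 0 0.72 0 0 0 1;0 0 0.72 0 0 0 1")

```text
time: 19.45
ee_pos: [0.5439, -0.2664, 0.2696]
eef_rot: [1.0, 0.029, -0.001, -0.0]
ft_force: [-0.3, -0.3, -0.5]
width: 0.0872
grip_force: 0.0
```

```bash
python3 go.py .5465 -.2655 .1295 0.058
```

```text
turn [-0.001  0.002  0.001] shift [ 0.0028 -0.0006  0.1401] 19.45 [ 0.5439 -0.2664  0.2696] [-0.3 -0.3 -0.5] 0.08723337860174753
```

Request:
play_rows(increments="0 0 0 0.0028 -0.0006 0.04 1;0 0 0 0.0028 -0.0006 0.08 1;0 0 0 0.0028 -0.0006 0.11 1;0 0 0 0.0028 -0.0006 0.13 1;0 0 0 0.0028 -0.0006 0.14 0.6;0 0 0 0.0028 -0.0006 0.14 0.2;0 0 0 0.0028 -0.0006 0.14 0;0 0 0 0.0028 -0.0006 0.14 0", grip_force=25)

```text
time: 20.25
ee_pos: [0.5479, -0.266, 0.1322]
eef_rot: [1.0, 0.028, 0.001, 0.001]
ft_force: [0.5, -0.1, -0.4]
width: 0.0628
grip_force: 0.0
```

Request:
play_rows(increments="0 0 0 0 0 0 0;0 0 0 0 0 0 0;0 0 0 0 0 0 0;0 0 0 0 0 0 0;0 0 0 0 0 0 0;0 0 0 0 0 0 0")

```text
time: 20.85
ee_pos: [0.5471, -0.2657, 0.1307]
eef_rot: [1.0, 0.028, 0.0, 0.0]
ft_force: [0.2, -0.2, 0.1]
width: 0.015
grip_force: 0.0
```

Request:
play_rows(increments="0 0 0 0 0 0 0;0 0 0 0 0 0 0;0 0 0 0.004 0 0 0;0 0 0 0.008 0 0 0;0 0 0 0.011 0 0 0;0 0 0 0.013 0 0 0;0 0 0 0.015 0 0 0;0 0 0 0.016 0 0 0")

```text
time: 21.65
ee_pos: [0.5597, -0.2651, 0.1306]
eef_rot: [1.0, 0.027, -0.004, -0.0]
ft_force: [-24.0, 3.1, 15.5]
width: 0.014
grip_force: 25.0
```

Request:
play_rows(increments="0 0 0 -0.002 0 0 0;0 0 0 -0.002 0 0 0;0 0 0 -0.002 0 0 0.3;0 0 0 -0.002 0 0 0.6;0 0 0 -0.002 0 0 1;0 0 0 -0.002 0 0 1;0 0 0 -0.002 0 0 1;0 0 0 -0.002 0 0 1")

```text
time: 22.45
ee_pos: [0.5611, -0.2649, 0.1307]
eef_rot: [1.0, 0.028, 0.0, 0.0]
ft_force: [-0.6, -1.0, -0.4]
width: 0.0539
grip_force: 0.0
```

Request:
play_rows(increments="0 0 0 -0.002 0 -0.03 1;0 0 0 -0.002 0 -0.07 1;0 0 0 -0.002 0 -0.11 1;0 0 0 -0.002 0 -0.145 1;0 0 0 -0.002 0 -0.145 1")

```text
time: 22.95
ee_pos: [0.561, -0.2655, 0.2815]
eef_rot: [1.0, 0.028, 0.004, 0.002]
ft_force: [0.0, -0.3, -0.1]
width: 0.0855
grip_force: 0.0
```

```bash
python3 go.py .6148 -.0357 .27 1.893; python3 - <<'E'
from h import *
from bench import *
np.set_printoptions(precision=4,suppress=True)
s=read_state();c=camera("wrist");S=camera("scene")
b=blobs(c["color"],(0,150,90),(8,255,255),amin=100);print([(np.round(x[:3],1),plane(wray(c,s,x),.152)) for x in b[:2]])
b=blobs(S["color"],(0,150,90),(8,255,255),(255,225,315,275),3);print([(np.round(x[:3],1),plane(ray(S,x),.15)) for x in b[:2]])
E
```

```text
turn [ 0.01  -0.002 -1.837] shift [ 0.0664 -0.2265  0.0111] 22.95 [ 0.561  -0.2655  0.2815] [ 0.  -0.3 -0.1] 0.08552423180465793
[(array([276.5, 201.5, 218. ]), array([ 0.5597, -0.2652,  0.152 ]))]
[(array([290.9, 241.1,  83. ]), array([ 0.5619, -0.264 ,  0.15  ]))]
```

The grip is at x = 0.560, on the stop. Now back to the cell.

Request:
play_rows(increments="0 0 -0.14 0.005 -0.03 0 1;0 0 -0.28 0.01 -0.06 0 1;0 0 -0.42 0.02 -0.09 0 1;0 0 -0.56 0.03 -0.12 0 1;0 0 -0.7 0.04 -0.15 0 1;0 0 -0.84 0.05 -0.18 0 1;0 0 -0.98 0.06 -0.21 0 1;0 0 -1.12 0.066 -0.226 0 1")

```text
time: 23.85
ee_pos: [0.612, -0.0323, 0.274]
eef_rot: [0.83, 0.558, -0.001, -0.001]
ft_force: [-0.3, 0.3, 0.0]
width: 0.0869
grip_force: 0.0
```

Request:
play_rows(increments="0 0 -0.14 0 0 0 0.8;0 0 -0.28 0 0 0 0.7;0 0 -0.42 0 0 0.01 0.6;0 0 -0.56 0 0 0.05 0.6;0 0 -0.7 0 0 0.09 0.6;0 0 -0.715 0 0 0.13 0.6;0 0 -0.715 0 0 0.16 0.6;0 0 -0.715 0 0 0.16 0.6")

```text
time: 24.65
ee_pos: [0.6087, -0.0359, 0.11]
eef_rot: [0.585, 0.811, -0.002, -0.004]
ft_force: [0.3, -0.4, 0.4]
width: 0.0525
grip_force: 0.0
```

```bash
python3 go.py .6148 -.0357 .025 1.893
```

```text
turn [-0.008 -0.004 -0.002] shift [-0.002   0.0066  0.085 ] 24.65 [ 0.6087 -0.0359  0.11  ] [ 0.3 -0.4  0.4] 0.05250664701914856
```

Request:
play_rows(increments="0 0 0 0 0 0 0.6;0 0 0 0 0 0 0.6;0 0 0 0 0 0 0.6")

```text
time: 24.95
ee_pos: [0.6133, -0.0356, 0.1175]
eef_rot: [0.585, 0.811, 0.001, 0.001]
ft_force: [0.2, 1.1, -0.5]
width: 0.0523
grip_force: 0.0
```

```bash
python3 go.py .6148 -.0357 .025 1.893; python3 - <<'E'
from h import *
from bench import *
s=read_state();c=camera("wrist")
b=blobs(c["color"],(98,120,60),(125,255,255),(240,150,330,290),60); print([(np.round(x[:3],1),np.round(plane(wray(c,s,x),.066),4)) for x in b[:3]])
E
```

```text
turn [ 0.002  0.001 -0.002] shift [-0.0004  0.0011  0.0925] 24.95 [ 0.6133 -0.0356  0.1175] [ 0.2  1.1 -0.5] 0.052304186913061955
[(array([280.1, 227.9, 515. ]), array([ 0.614 , -0.0354,  0.066 ]))]
```

Request:
play_rows(increments="0 0 -0.001 0 0.001 0.02 0.6;0 0 -0.001 0 0.001 0.045 0.6;0 0 -0.001 0 0.001 0.07 0.6;0 0 -0.001 0 0.001 0.085 0.6;0 0 -0.001 0 0.001 0.092 0.6;0 0 -0.001 0 0.001 0.092 0.4;0 0 -0.001 0 0.001 0.092 0.3;0 0 -0.001 0 0.001 0.092 0.2", grip_force=14)

```text
time: 25.8
ee_pos: [0.6141, -0.0354, 0.0249]
eef_rot: [0.585, 0.811, 0.0, 0.001]
ft_force: [-0.6, -0.5, -0.4]
width: 0.0358
grip_force: 0.0
```

Request:
play_rows(increments="0 0 0 0 0 0 0.1;0 0 0 0 0 0 0.1;0 0 0 0 0 0 0.1;0 0 0 0 0 0 0.1;0 0 0 0 0 0 0.1;0 0 0 0 0 0 0.1;0 0 0 0 0 0 0.1")

```text
time: 26.5
ee_pos: [0.6141, -0.0352, 0.0243]
eef_rot: [0.585, 0.811, 0.001, 0.001]
ft_force: [3.7, 1.9, 4.6]
width: 0.0199
grip_force: 14.0
```

Request:
play_rows(increments="0 0 0 0 0 -0.004 0.1;0 0 0 0 0 -0.01 0.1;0 0 0 0 0 -0.02 0.1;0 0 0 0 0 -0.05 0.1;0 0 0 0 0 -0.09 0.1;0 0 0 0 0 -0.13 0.1;0 0 0 0 0 -0.17 0.1;0 0 0 0 0 -0.2 0.1")

```text
time: 27.3
ee_pos: [0.6126, -0.0357, 0.2257]
eef_rot: [0.585, 0.811, -0.0, -0.0]
ft_force: [0.6, -0.2, -0.2]
width: 0.0202
grip_force: 14.0
```

```bash
python3 go.py .5464 -.3572 .225 1.629
```

```text
turn [-0.001  0.001  0.263] shift [-0.2842 -0.1642  0.001 ] 27.3 [ 0.6126 -0.0357  0.2257] [ 0.6 -0.2 -0.2] 0.02019760647025521
```

Request:
play_rows(increments="0 0 0.03 -0.02 -0.01 0 0.1;0 0 0.06 -0.055 -0.03 0 0.1;0 0 0.1 -0.09 -0.052 0 0.1;0 0 0.14 -0.125 -0.072 0 0.1;0 0 0.18 -0.16 -0.093 0 0.1;0 0 0.22 -0.195 -0.113 0 0.1;0 0 0.25 -0.23 -0.133 0 0.1;0 0 0.263 -0.255 -0.148 0 0.1")

```text
time: 28.1
ee_pos: [0.5504, -0.3279, 0.2219]
eef_rot: [0.688, 0.726, -0.001, -0.001]
ft_force: [0.1, -0.3, -0.1]
width: 0.0199
grip_force: 14.0
```

Request:
play_rows(increments="0 0 0 -0.02 -0.008 0 0.1;0 0 0 -0.031 -0.009 0 0.1;0 0 0 -0.031 -0.009 0 0.1;0 0 0 -0.031 -0.009 0 0.1;0 0 0 -0.031 -0.009 0 0.1;0 0 0 -0.031 -0.009 0 0.1")

```text
time: 28.7
ee_pos: [0.5467, -0.3542, 0.2238]
eef_rot: [0.686, 0.728, 0.0, 0.0]
ft_force: [1.3, -0.2, -0.9]
width: 0.0199
grip_force: 14.0
```

```bash
python3 go.py .5464 -.3572 .0865 1.629; python3 - <<'E'
from h import *
from bench import *
np.set_printoptions(precision=4,suppress=True)
s=read_state();c=camera("wrist")
b=blobs(c["color"],(0,150,90),(8,255,255),(250,60,330,150),60);print("grip",[(np.round(x[:3],1),plane(wray(c,s,x),.152)) for x in b[:2]])
W=c; W["ee_pos"]=s["ee_pos"];W["eef_rot"]=s["eef_rot"]; np.savez("w6.npz",**W)
cv2.imwrite("pics/w6z.png",cv2.resize(W["color"][70:330,190:370,::-1],None,fx=2.3,fy=2.3,interpolation=cv2.INTER_CUBIC))
g=cv2.cvtColor(W["color"],cv2.COLOR_RGB2GRAY).astype(float); P=[]
for w in ((.5012,-.3149),(.5069,-.4043),(.5913,-.4)):
    # nominal bolt place -> pixel, then darkness centroid
    T=W["mount"];Q=R.from_quat(s["eef_rot"]).as_matrix();p=T[:3,:3].T@(Q.T@(np.r_[w,.013]-s["ee_pos"])-T[:3,3])
    r=np.hypot(p[0],p[1]);a=np.arctan2(r,p[2])*W["fx"];u,v=int(round(W["cx"]+p[0]/r*a)),int(round(W["cy"]+p[1]/r*a))
    k=g[v-5:v+6,u-5:u+6]; m=np.clip(np.median(k)-8-k,0,None); yy,xx=np.mgrid[v-5:v+6,u-5:u+6]
    q=((m*xx).sum()/m.sum(),(m*yy).sum()/m.sum());P.append(plane(wray(W,s,q),.013));print(u,v,np.round(q,1),P[-1][:2])
d=P[0]-P[1];print("ctr",(P[0]+P[2])/2,"yaw",np.arctan2(-d[0],d[1]))
E
```

```text
turn [ 0.    -0.     0.002] shift [-0.003  -0.0005  0.1373] 28.7 [ 0.5467 -0.3542  0.2238] [ 1.3 -0.2 -0.9] 0.019913340959380268
grip [(array([306.6, 101.7, 165. ]), array([ 0.5608, -0.2666,  0.152 ]))]
241 147 [241.8 146.9] [ 0.5018 -0.3148]
243 221 [243.5 221.6] [ 0.507  -0.4046]
313 222 [312.4 221.7] [ 0.5902 -0.3996]
ctr [ 0.546  -0.3572  0.013 ] yaw 0.05863872618168272
```

View pics/w6z.png

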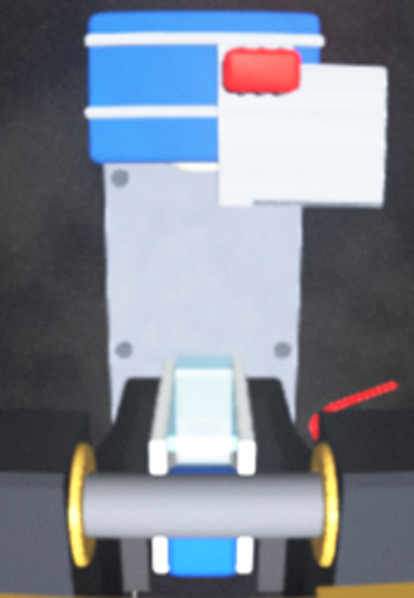

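The shutter grip and blade are fully shifted, leaving the lamp's lens side open, and the cell is clean and upright between the pads. Lowering it into the beam now.

Request:
play_rows(increments="0 0 0.002 -0.003 0 0.02 0.1;0 0 0.002 -0.003 0 0.045 0.1;0 0 0.002 -0.003 0 0.07 0.1;0 0 0.002 -0.003 0 0.095 0.1;0 0 0.002 -0.003 0 0.115 0.1;0 0 0.002 -0.003 0 0.13 0.1;0 0 0.002 -0.003 0 0.137 0.1;0 0 0.002 -0.003 0 0.137 0.1")

```text
time: 29.55
ee_pos: [0.5461, -0.3582, 0.0861]
eef_rot: [0.687, 0.727, -0.0, -0.0]
ft_force: [-0.3, -1.1, -1.0]
width: 0.0198
grip_force: 14.0
```

Request:
play_rows(increments="0 0 0 0 0 0 0.1;0 0 0 0 0 0 0.1;0 0 0 0 0 0 0.1;0 0 0 0 0 0 0.1")

```text
time: 29.95
ee_pos: [0.5465, -0.3587, 0.0873]
eef_rot: [0.687, 0.727, 0.0, 0.0]
ft_force: [0.3, -0.3, -0.8]
width: 0.0201
grip_force: 14.0
```

```bash
python3 go.py .5462 -.3572 .0865 1.629; python3 - <<'E'
from h import *
from bench import *
np.set_printoptions(precision=4,suppress=True)
for n,box in(("top",(340,205,385,250)),("scene",(280,230,360,350))):
    c=camera(n)
    b=blobs(c["color"],(98,120,60),(125,255,255),box,8); print(n,[(np.round(x[:3],1),plane(ray(c,x),.124)) for x in b[:3]])
S=c;b=blobs(S["color"],(0,150,90),(8,255,255),(255,225,315,275),3);print([(np.round(x[:3],1),plane(ray(S,x),.15)) for x in b[:2]])
E
```

```text
turn [ 0.001  0.001 -0.002] shift [ 0.0015 -0.0003  0.0008] 29.95 [ 0.5465 -0.3587  0.0873] [ 0.3 -0.3 -0.8] 0.020061646194859492
top []
scene [(array([291.4, 311.8,  46.5]), array([ 0.502 , -0.3685,  0.124 ])), (array([293.8, 296.4,  14. ]), array([ 0.5196, -0.3455,  0.124 ]))]
[]
```

Request:
play_rows(increments="0 0 -0.002 0.0014 -0.0003 0.0006 0.1;0 0 -0.002 0.0014 -0.0003 0.0006 0.1;0 0 -0.002 0.0014 -0.0003 0.0006 0.1;0 0 -0.002 0.0014 -0.0003 0.0006 0.1;0 0 -0.002 0.0014 -0.0003 0.0006 0.1;0 0 -0.002 0.0014 -0.0003 0.0006 0.1")

```text
time: 30.65
ee_pos: [0.5459, -0.3572, 0.0861]
eef_rot: [0.686, 0.727, -0.0, 0.0]
ft_force: [0.5, -0.9, -1.4]
width: 0.0198
grip_force: 14.0
```

```bash
python3 go.py .5462 -.3572 .0865 1.629; python3 - <<'E'
from h import *
from bench import *
s=read_state();c=camera("wrist")
b=blobs(c["color"],(0,150,90),(8,255,255),(230,0,350,200),60);print("grip",[(np.round(x[:3],1),np.round(plane(wray(c,s,x),.152),4)) for x in b[:2]])
E
python3 go.py .5462 -.3572 .0865 1.629
```

```text
turn [ 0.  0. -0.] shift [-0.0001  0.0002 -0.0004] 30.65 [ 0.5459 -0.3572  0.0861] [ 0.5 -0.9 -1.4] 0.019829298632959437
grip [(array([ 330.1,   62.2, 1389.5]), array([ 0.555 , -0.2651,  0.152 ]))]
turn [ 0.  0. -0.] shift [-0.0001  0.0003 -0.0004] 30.7 [ 0.5459 -0.3572  0.0861] [ 0.3 -0.  -0.4] 0.019841696110410666
```

```bash
python3 -c "
from bench import *
print(close_job())"
```

```text
the job is handed in; nothing more can be done
None
```

The shutter is open to its stop and the blue-stoppered cell is held still at mid-beam, handed in at about 31 s. My first shutter check dragged the grip back about 13 mm, so I put the cell back, reopened the shutter and took the cell again, and I viewed 11 pictures against the limit of 10.

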